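# Read the bin tag and lock the reader away

### The arm

A 7-joint arm with a two-finger parallel gripper is mounted at the origin on a cart in front of the work surface, level with it; the furniture and walls round the work are solid. World frame = base frame: x ahead of the robot, y to its left, z up, the work surface at z = 0. Lengths are in m, angles in rad, forces in N, time in s.
With the tool pointing down it reaches from about 0.425 to 0.925 m from the base axis. Payload 6.8 kg.
Tool frame: the origin (TCP) lies at the very end of the fingers, on their centre line; the grasp point (between the pads) lies 19 mm behind it; z points along the fingers, y is the line along which they close (so a half turn about z gives the same grasp; the last joint's range is limited). The gripper opens to 85 mm and grips with 20 to 120 N. Pads are 22 mm wide; open, the fingers measure 114 mm over their backs; the gripper's body (76 mm by 85 mm) begins 54 mm behind the grasp point. The pads swing forward as they close: fully open they stand 13 mm farther back than shut.
Start: joints at [-1.443, 0.477, 0.022, 1.555, -0.011, 1.109, -0.083], TCP at [0.158, 0.656, 0.197] pointing down, gripper open.
Joint ranges: [-2.96, 2.96], [-0.34, 2.1], [-1.41, 1.46], [0.24, 2.44], [-1.37, 4.51], [0.17, 1.92], [-2.96, 2.96]. Speed limits (rad/s): [2.39, 2.39, 3.14, 3.14, 3.14, 3.14, 3.14].

### API

Orientations are given as a rotation vector (axis times angle).
In Python, from bench import r gives the robot as it stands. The module is installed in compiled form; this text tells all that it offers.
- The arm moves only by the tool servo_tool, never from a script. Its argument "commands" is a list of rows, each a list of 7 numbers: the turn, a rotation vector about the world's x, y, z in degrees, then the shift along the world's x, y, z in mm, then the closure, from 0 (fully open) to 1 (shut). A call has 1 to 5 rows; each row is the pose to reach, as a shift and turn from the pose commanded when the call began; what a row does not reach only later rows make up. A row lasts 1/12 s, in which the tool goes at most 41.7 mm and 7.16 degrees, less where a joint would pass 70% of its speed; a pose out of reach is approached as far as the arm can. A call with a gripper value outside its range is refused whole. The fingers move at their own pace and stop on an object; "force" is the grip in N (left out, the last holds). Time passes only in rows, so rows that repeat a pose let the fingers close. It gives the time, the measured TCP pose, the force, the opening and the grip force at its end, in the units of the state.
- r.get_obs(): the state, without advancing time (a new reading comes with each control period).
- r.grab_frame(name): name is "scene" or "top" or "wrist"; returns (picture, depth): 480x640x3 uint8, blue, green, red; 480x640 float32, m along the optical axis (not along the pixel's ray), 0 where there is no reading.
- r.camera_info(name): a dict with "vertical_fov" (degrees; the focal length in pixels is half the picture's height over the tangent of half this angle, whatever the lens; pixels are square), "cx", "cy" (the principal point, pixels), "cam_to_world" (4x4, takes a point from camera to world coordinates); the wrist camera has in their place "T_tool_cam" (4x4, takes a point from camera to tool coordinates, whose origin is the TCP and whose axes are the flange's). Camera axes: x right, y up, looking along -z (the intrinsics and any distortion apply to the point x, -y, -z); pixel columns grow to the right and rows downward; lengths in m; the calibration is good to about 2 mm. A picture is of the moment at which its call begins: read the wrist's pose just before it. camera_info takes no time and is no camera call.
- r.hand_in(): hands the job in; it is judged then, once.
The state is a dict: "clock": time; "joints": joint angles; "qvel": joint speeds; "tau": joint torques, N m; "tcp_pos": TCP position; "orientation": TCP orientation; "contact_force": force on the tool from outside, world axes, zero at the start; "moment": the same for the moment, N m; "grip_width": finger opening in m; "gripper_force": force on a finger pad.
Only numpy, scipy, OpenCV 4.12 (cv2) and the standard library are available. Lean on these libraries where they do the work, as an engineer would, in place of code of your own. Each camera call takes 0.05 s, during which the arm holds its last target. There are 200 camera calls.

### The job

Take the white reader wand from its open cradle and press its red spring nose squarely onto the middle of the green tag on the sloping bin front, about half-way in, and hold it steady there for a full second. Then lay the wand back down in its cradle as it was and swing the retaining bail over it, fully home in its catch. Do not touch the bin with the orange tag or ram the wand into the green one, and leave the honey jar, tin and mug where they are.

Things in the scene. Friction and masses are not known exactly. Their poses are not given: they have to be found in the camera images.
- wand: white reader wand, 195 long, 0.24 kg. Origin on its axis; x runs along it to the nose, z up as it lies. Handle: bar 30 wide (y) x 34 high (z), x = -100 to 52; black head, diameter 42, to x = 80; red nose, diameter 32, to x = 95. Grip it between the saddles, x = -65 to 30 (balance at -7)
- wand_tip (a point): centre of the flat front face of the wand's red nose (at x = 95 on the wand's axis when not pressed)
- wand_nose (a joint): how far the red spring nose is pushed into the wand's head, m: 0 out, 0.010 fully in; spring 2 N at the start of travel, 4.5 N half-way, 7 N at full travel
- cradle: grey cradle, fixed, base 154 x 100 x 10 (x = -92 to 62). Origin: on its underside, below the middle of the wand; x toward the wand's nose, z up. U saddles 14 thick at x = -75 and 40, inner width 38, flared rims at z = 67, floors at z = 33: the lying wand's origin is at about (0, 0, 50), axes as the cradle's. Steel posts at x = 40: pivot at y = 40, catch fork at y = -38, tops at z = 84
- bail (a joint): angle of the retaining bail, rad: 0 closed (level over the wand, in the catch fork), pi/2 upright, about 2 open (leaning to the cradle's +y side). Steel bar 12 wide, 10 thick, red tab at its free end; it swings in the cradle's plane x = 40 about the pivot at (40, 40, 76) in the cradle's frame. Its stiff hinge (0.05 Nm) keeps it where it is left
- bail_tab (a point): outer (upper when closed) face of the red tab at the bail's free end, tab 24 x 22 x 12, 92 from the pivot; at (40, -52, 82) in the cradle's frame when closed
- bin_green: sloped-front bin, fixed, blue with a white lid, 150 deep x 130 wide x 204 high. Origin: centre of its underside; front toward its own -x, z up. The front is upright to z = 60, then slopes back, 25 degrees from upright, to z = 180, with a round green tag in mid-slope
- tag_green: round green tag with a white centre dot, 60 in diameter, 4 thick, on the slope of its bin. Origin: centre of its outer face, at (-51, 0, 122) in the bin's frame. z points straight out of the face (25 degrees above level, to the front), y level across the bin
- bin_orange: sloped-front bin, fixed, blue with a white lid, 150 deep x 130 wide x 204 high. Origin: centre of its underside; front toward its own -x, z up. The front is upright to z = 60, then slopes back, 25 degrees from upright, to z = 180, with a round orange tag in mid-slope. Not to be touched
- tag_orange: round orange tag with a white centre dot, 60 in diameter, 4 thick, on the slope of its bin. Origin: centre of its outer face, at (-51, 0, 122) in the bin's frame. z points straight out of the face (25 degrees above level, to the front), y level across the bin
- honey_jar: honey jar with red lid, 65 diameter, 100 high; bystander. Origin: centre of its underside
- tomato_tin: low tin with a blue-green label, 76 diameter, 58 high; bystander. Origin: centre of its underside
- mug: pink and white mug, 82 x 118 with its handle, 100 high; bystander. Origin: centre of its underside

How it is judged:
On the way:
1. the wand's nose is pressed 3 to 8.5 mm in on the middle of the green tag (nose centre within 12 mm of the tag's centre, wand square to the tag within 8 degrees), and held still for 1 s (distance between wand_tip and tag_green below 0.012 m and angle between the x axis of wand and the z axis of tag_green, either way round below 0.14 rad and value of joint wand_nose between 0.003 and 0.0085 m and contact force between wand and bin_green above 1 N and linear speed of wand below 0.02 m/s), for 1 s.
At the end, for the whole second after the job is handed in: The wand lies at rest in both saddles of the cradle, nose end as before (along the cradle within -9 to +16 mm, across within 8 mm, height within 5 mm of where it lay, parallel within 6 degrees), and the bail is closed over it (under 0.07 rad) (x of wand in the frame of cradle between -0.009 and 0.016 m and y of wand in the frame of cradle between -0.008 and 0.008 m and z of wand in the frame of cradle between 0.045 and 0.055 m and angle between the x axis of wand and the x axis of cradle, either way round below 0.1 rad and value of joint bail below 0.07 rad and linear speed of wand below 0.02 m/s); the robot touches nothing.
It fails at once if the honey jar is moved by more than 30 mm (distance of honey_jar from where it was at the start of the episode above 0.03 m).
It fails at once if the tomato tin is moved by more than 30 mm (distance of tomato_tin from where it was at the start of the episode above 0.03 m).
It fails at once if the mug is moved by more than 30 mm (distance of mug from where it was at the start of the episode above 0.03 m).
It fails at once if the orange-tagged bin is touched (by the wand or the robot, over 2 N) (contact force between any of wand, the fingers, the arm and bin_orange above 2 N).
It fails at once if the wand is rammed against the green-tagged bin (over 25 N) (contact force between wand and bin_green above 25 N).
It also fails if it takes over 72 s, if anything falls off the work surface, if the arm or the gripper's body presses on something with over 40 N, if the wrist force passes 120 N, or if a joint passes its speed limit or range.

## Working session

There is one attempt and no reset: what is moved stays moved. The work goes in short steps, Python scripts to look and compute and a tool call to move; the robot and the scene stay as the last step left them, time stands still between calls to the robot, and variables do not carry over. Pictures are saved under pics/ and viewed, at most 10 in all, crops included, and the job is handed in when it is done.

Besides the shell and the picture viewer there is one more tool, called after ">>>" in YAML: its name, and indented under it one key for each argument. servo_tool: Moves the arm, as the interface text tells. Its arguments: {"type":"object","properties":{"commands":{"type":"array"},"force":{"type":"number"}},"required":["commands"]}

```bash
mkdir -p pics; python3 - <<'E'
from bench import r
import cv2,numpy as np
np.set_printoptions(precision=4,suppress=True)
o=r.get_obs();print({k:np.round(v,4) for k,v in o.items()})
for n in("scene","top","wrist"):
    print(n,r.camera_info(n))
    p,d=r.grab_frame(n);cv2.imwrite(f"pics/{n}0.png",p);np.save(f"pics/{n}0.npy",d)
    print((d>0).mean())
E
```

```text
{'clock': np.float64(0.0), 'joints': array([-1.4431,  0.4778,  0.0223,  1.5565, -0.0115,  1.1094, -0.0831]), 'qvel': array([-0.0003, -0.0018, -0.0011, -0.0002, -0.0003, -0.0002,  0.0005]), 'tau': array([  0.0001, -59.6446,   1.6077, -28.1198,   0.0123,   0.0095,
        -0.    ]), 'tcp_pos': array([0.1575, 0.6557, 0.1963]), 'orientation': array([-0.3695, -3.1197,  0.003 ]), 'contact_force': array([0.6476, 0.9284, 0.1475]), 'moment': array([-0.0343,  0.0135,  0.0225]), 'gripper_force': np.float64(0.0), 'grip_width': np.float64(0.0856)}
scene {'vertical_fov': 55.10439903705447, 'cx': 321.3644995555186, 'cy': 234.90952723298392, 'cam_to_world': array([[ 0.6942,  0.4145, -0.5884, -0.0618],
       [-0.7195,  0.4221, -0.5515, -0.5982],
       [ 0.0198,  0.8062,  0.5913,  0.7175],
       [ 0.    ,  0.    ,  0.    ,  1.    ]])}
0.9959895833333333
top {'vertical_fov': 45.63607570167571, 'cx': 312.51505203949154, 'cy': 239.27827350288553, 'cam_to_world': array([[ 0.0031,  0.997 , -0.0778,  0.4251],
       [-1.    ,  0.003 , -0.0006, -0.0352],
       [-0.0004,  0.0778,  0.997 ,  1.5158],
       [ 0.    ,  0.    ,  0.    ,  1.    ]])}
0.99611328125
wrist {'vertical_fov': 65.62535413442919, 'cx': 318.82501687257064, 'cy': 236.34230279443213, 'T_tool_cam': array([[-0.0004,  0.9471,  0.3211,  0.0833],
       [ 1.    , -0.0001,  0.0014,  0.0005],
       [ 0.0014,  0.3211, -0.9471, -0.1768],
       [ 0.    ,  0.    ,  0.    ,  1.    ]])}
0.9958854166666666
```

View pics/scene0.png

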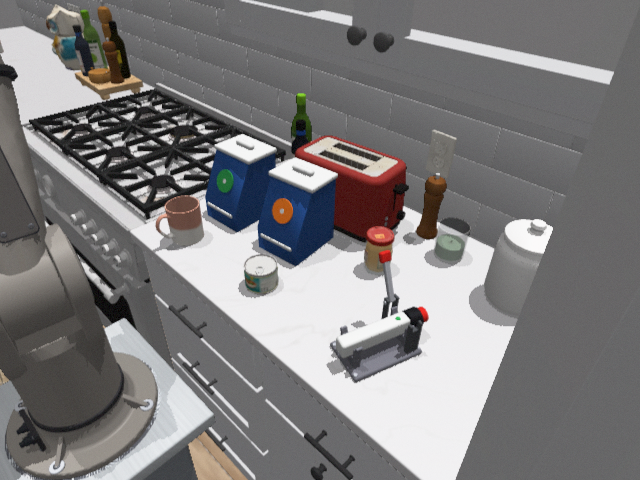

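View pics/top0.png

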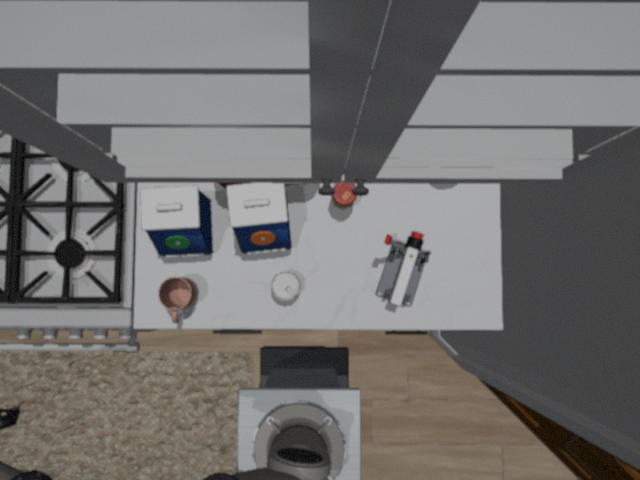

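Scene: green tag (225,180), orange tag (283,211), cradle with wand (380,340), nose (423,314), bail tab (386,257). Top: green tag (178,242), nose (417,237), wand tail (400,303), tab (389,239), mug (176,295), tin (286,288), jar (344,195).

```bash
cat > h.py <<'E'
from bench import r
import cv2,numpy as np
from scipy.spatial.transform import Rotation as R
np.set_printoptions(precision=4,suppress=True)
def cloud(n,d,T=None):
    c=r.camera_info(n);f=240/np.tan(np.radians(c["vertical_fov"]/2))
    v,u=np.mgrid[:480,:640];P=np.stack([(u-c["cx"])/f*d,-(v-c["cy"])/f*d,-d],-1)
    if n=="wrist":
        if T is None:
            o=r.get_obs();T=np.eye(4);T[:3,:3]=R.from_rotvec(o["orientation"]).as_matrix();T[:3,3]=o["tcp_pos"]
        M=T@c["T_tool_cam"]
    else: M=c["cam_to_world"]
    W=P@M[:3,:3].T+M[:3,3];W[d<=0]=np.nan
    return W
def hsv(p): return cv2.cvtColor(p,cv2.COLOR_BGR2HSV)
def rng(h,lo,hi): return cv2.inRange(h,np.array(lo),np.array(hi))>0
def red(h): return rng(h,(0,150,80),(6,255,255))|rng(h,(174,150,80),(180,255,255))
def blobs(m,W,minpx=15):
    n,l,s,c=cv2.connectedComponentsWithStats(m.astype(np.uint8))
    for i in range(1,n):
        if s[i,4]>=minpx:
            Q=W[l==i];print("px",c[i],s[i,4],"mean",np.nanmean(Q,0),"min",np.nanmin(Q,0),"max",np.nanmax(Q,0))
E
python3 - <<'E'
from h import *
for n in("scene","top"):
    p=cv2.imread(f"pics/{n}0.png");d=np.load(f"pics/{n}0.npy");W=cloud(n,d);h=hsv(p)
    reg=(W[...,0]>.3)&(W[...,0]<1)&(W[...,1]>-.5)&(W[...,1]<.5)&(W[...,2]<.3)&(W[...,2]>-.05)
    print(n,"table z",np.nanmedian(W[reg][:,2]))
    for nm,m in(("green",rng(h,(45,120,50),(80,255,255))),("orange",rng(h,(7,190,150),(16,255,255))),("red",red(h))):
        print(nm);blobs(m&reg,W)
    for cx,cy,nm in((0.,0.,''),):pass
    # wand top
    m=reg&rng(h,(0,0,150),(180,40,255))&(W[...,2]>.055)&(W[...,2]<.08)&(W[...,1]<-.1)&(W[...,0]<.75)
    Q=W[m];c=np.median(Q,0);u,s,v=np.linalg.svd(Q[:,:2]-Q[:,:2].mean(0),full_matrices=False);a=v[0]*np.sign(v[0,0])
    t=(Q[:,:2]-Q[:,:2].mean(0))@a;w=(Q[:,:2]-Q[:,:2].mean(0))@[-a[1],a[0]]
    print("wand",len(Q),Q.mean(0),"dir",a,np.degrees(np.arctan2(a[1],a[0])),np.percentile(t,[0,2,98,100]),np.percentile(w,[2,98]),np.percentile(Q[:,2],[5,50,95]))
    # blue bins slope
    m=reg&rng(h,(105,130,30),(125,255,255))&(W[...,2]>.07)&(W[...,2]<.17)
    print("blue");blobs(m,W,100)
    # lids
    m=reg&(W[...,2]>.195)&(W[...,2]<.215)&rng(h,(0,0,150),(180,40,255))
    nn,l,s_,cc=cv2.connectedComponentsWithStats(m.astype(np.uint8))
    for i in range(1,nn):
        if s_[i,4]>200:
            Q=W[l==i];print("lid",cv2.minAreaRect((Q[:,:2]*1000).astype(np.float32)),Q[:,2].mean())
E
```

```text
scene table z 0.02667390288834548
green
px [298.0421 117.0737] 95 mean [0.8425 0.3566 0.1883] min [0.7876 0.3071 0.1386] max [0.8657 0.3743 0.227 ]
px [307.6458 128.6458] 48 mean [0.8575 0.3308 0.1553] min [0.8068 0.2943 0.1191] max [0.8733 0.3408 0.2096]
px [224.6786 180.5893] 280 mean [0.5224 0.2966 0.1228] min [0.5093 0.2671 0.0921] max [0.5359 0.3291 0.1498]
orange
px [282.2075 210.4467] 347 mean [0.5339 0.0882 0.1232] min [0.5213 0.0604 0.0963] max [0.5486 0.117  0.1479]
red
px [354.8541 166.7352] 1254 mean [0.7336 0.042  0.1838] min [ 0.675  -0.0567  0.1481] max [0.8413 0.2132 0.1918]
px [378.5172 236.7203] 261 mean [ 0.6441 -0.1151  0.0968] min [ 0.6189 -0.1456  0.0449] max [ 0.7066 -0.0392  0.1032]
px [384.5952 255.7698] 126 mean [ 0.5264 -0.2148  0.1647] min [ 0.5158 -0.2235  0.1521] max [ 0.5382 -0.2049  0.1731]
px [423.1867 313.04  ] 75 mean [ 0.5461 -0.308   0.0624] min [ 0.5347 -0.3178  0.0473] max [ 0.5542 -0.2934  0.0719]
wand 1001 [ 0.4414 -0.2649  0.0676] dir [ 0.9865 -0.1636] -9.417699759857808 [-0.0734 -0.0705  0.0808  0.2092] [-0.0224  0.0309] [0.0644 0.0677 0.07 
[... 186 characters left out ...]
an [0.526  0.2963 0.1257] min [0.5125 0.2676 0.0941] max [0.5395 0.3257 0.1544]
orange
red
px [416.6087 235.3043] 46 mean [ 0.5494 -0.3001  0.0638] min [ 0.5421 -0.3117  0.0579] max [ 0.5558 -0.2889  0.0703]
px [388.0667 239.2   ] 30 mean [ 0.5309 -0.2133  0.1688] min [ 0.524  -0.2188  0.1614] max [ 0.5386 -0.2079  0.1749]
wand 592 [ 0.445  -0.2664  0.0662] dir [ 0.9494 -0.314 ] -18.302565108612306 [-0.0739 -0.0699  0.0708  0.0744] [-0.0128  0.0124] [0.0608 0.0662 0.0715]
blue
px [185.7468 234.963 ] 1027 mean [0.5435 0.2769 0.1196] min [0.5016 0.2311 0.07  ] max [0.6422 0.3556 0.1699]
px [263.8729 236.1686] 771 mean [0.5407 0.0848 0.123 ] min [0.5095 0.0248 0.0701] max [0.5692 0.1503 0.1699]
```

>>> servo_tool:
  commands:
    - [0,0,0,20,-20,35,0]
    - [0,0,-1,50,-50,70,0]
    - [0,0,-2,80,-80,100,0]
    - [0,0,-3,110,-110,120,0]
    - [0,0,-4,135,-140,130,0]
  force: 60

```text
clock: 0.57
tcp_pos: [0.2749, 0.5367, 0.3187]
orientation: [0.478, 3.105, 0.004]
contact_force: [1.6, 0.2, 0.4]
grip_width: 0.0851
gripper_force: 0.0
```

>>> servo_tool:
  commands:
    - [0,0,0,25,-30,0,0]
    - [0,0,0,50,-60,0,0]
    - [0,0,0,75,-90,0,0]
    - [0,0,0,100,-120,0,0]
    - [0,0,0,125,-150,0,0]

```text
clock: 0.98
tcp_pos: [0.3999, 0.3851, 0.3166]
orientation: [-0.478, -3.105, 0.0]
contact_force: [0.1, 0.4, -0.1]
grip_width: 0.0854
gripper_force: 0.0
```

>>> servo_tool:
  commands:
    - [0,0,0,15,-40,0,0]
    - [0,0,0,30,-80,0,0]
    - [0,0,0,45,-120,0,0]
    - [0,0,0,55,-160,0,0]
    - [0,0,0,60,-200,0,0]

```text
clock: 1.4
tcp_pos: [0.4596, 0.1861, 0.3165]
orientation: [0.479, 3.105, -0.0]
contact_force: [0.2, -0.0, -0.1]
grip_width: 0.0855
gripper_force: 0.0
```

```bash
python3 - <<'E'
from h import *
o=r.get_obs();print(o["clock"],o["joints"],o["tcp_pos"],o["orientation"])
for n in("scene","top"):
    p=cv2.imread(f"pics/{n}0.png");d=np.load(f"pics/{n}0.npy");W=cloud(n,d);h=hsv(p)
    print(n)
    if n=="top": print("hood min z",np.nanmin(W[...,2][:170]), "front x of hood", [(rr,W[rr,345]) for rr in(100,160,175)])
    for nm,y0 in(("g",.297),("o",.089)):
        m=(abs(W[...,1]-y0)<.055)&(W[...,2]>.075)&(W[...,2]<.168)&(W[...,0]>.48)&(W[...,0]<.62)
        Q=W[m]
        for k in range(6):
            c=Q.mean(0);nr=np.linalg.svd(Q-c,full_matrices=False)[2][2];e=(Q-c)@nr;Q=Q[abs(e)<max(.003,1.5*e.std())]
        nr*=-np.sign(nr[0]);print(nm,len(Q),c,nr,"elev",np.degrees(np.arcsin(nr[2])),"yaw of -n",np.degrees(np.arctan2(-nr[1],-nr[0])),e.std())
E
```

```text
1.4 [-0.8183  0.0692  0.3292  1.8303 -0.0234  1.2459  0.7822] [0.4596 0.1861 0.3165] [ 0.4791  3.1047 -0.0002]
scene
g 919 [0.5262 0.2938 0.1232] [-0.904  -0.0539  0.4242] elev 25.098859055443697 yaw of -n 3.4140751406814993 0.0014564049122166626
o 1242 [0.5378 0.0862 0.1227] [-0.9    -0.102   0.4238] elev 25.074339214786214 yaw of -n 6.467060841104169 0.0014218731501508726
top
hood min z -0.031906293177854206 front x of hood [(100, array([ 0.6083, -0.0669,  0.9582])), (160, array([ 0.6089, -0.0826,  0.6787])), (175, array([ 0.612 , -0.0902,  0.5453]))]
g 744 [0.5297 0.2967 0.1257] [-0.9019 -0.0515  0.429 ] elev 25.40163556029241 yaw of -n 3.2671015161349297 0.0014854136132236898
o 736 [0.5408 0.0883 0.1253] [-0.898  -0.1019  0.4281] elev 25.3453187620849 yaw of -n 6.471815705079239 0.0013968222610508526
```

>>> servo_tool:
  commands:
    - [0,0,0,5,-38,0,0]
    - [0,0,0,8,-76,0,0]
    - [0,0,0,11,-114,0,0]
    - [0,0,0,13,-152,0,0]
    - [0,0,0,14,-190,0,0]

```text
clock: 1.82
tcp_pos: [0.4726, -0.0036, 0.3166]
orientation: [0.478, 3.105, 0.001]
contact_force: [1.4, 0.8, 0.7]
grip_width: 0.0853
gripper_force: 0.0
```

>>> servo_tool:
  commands:
    - [0,0,0,-2,-38,0,0]
    - [0,0,0,-6,-76,-5,0]
    - [0,0,0,-14,-114,-20,0]
    - [0,0,0,-24,-152,-40,0]
    - [0,0,0,-36,-190,-60,0]

```text
clock: 2.23
tcp_pos: [0.4379, -0.1889, 0.2588]
orientation: [0.478, 3.103, 0.0]
contact_force: [1.0, 0.6, 0.1]
grip_width: 0.0855
gripper_force: 0.0
```

>>> servo_tool:
  commands:
    - [0,0,-0.7,-5,-35,0,0]
    - [0,0,-0.7,-9,-67,0,0]
    - [0,0,-0.7,-9,-67,0,0]
    - [0,0,-0.7,-9,-67,0,0]

```text
clock: 2.57
tcp_pos: [0.4284, -0.2559, 0.2589]
orientation: [-0.504, -3.1, 0.001]
contact_force: [-0.2, 1.2, -0.2]
grip_width: 0.0853
gripper_force: 0.0
```

```bash
python3 - <<'E'
from h import *
o=r.get_obs();print(o["clock"],o["joints"],o["tcp_pos"],o["orientation"],o["qvel"].max())
print("tool",R.from_rotvec(o["orientation"]).as_matrix())
p,d=r.grab_frame("wrist");cv2.imwrite("pics/w1.png",p);np.save("pics/w1.npy",d)
W=cloud("scene",np.load("pics/scene0.npy"));
for y0,y1 in((-.2,0),(0,.2),(.2,.45)):
    m=(W[...,1]>y0)&(W[...,1]<y1)&(W[...,2]>.35)&(W[...,0]>.4)&(W[...,0]<.75);Q=W[m]
    if len(Q): print(y0,len(Q),"zmin",Q[:,2].min(),"x range",Q[:,0].min(),np.percentile(Q[:,2],5))
m=(abs(W[...,1]-.29)<.02)&(W[...,2]>.3);print(W[m][::60][:20])
E
```

```text
2.5667 [-0.2715  0.1363  0.7695  1.9279 -0.1046  1.1179  1.7877] [ 0.4284 -0.2559  0.2589] [-0.5041 -3.1004  0.0009] 0.009748334626437854
tool [[-0.9485  0.3168 -0.0006]
 [ 0.3168  0.9485 -0.0005]
 [ 0.0004 -0.0006 -1.    ]]
-0.2 6243 zmin 0.45293303289735987 x range 0.5753158959012628 0.459901233031632
0 3070 zmin 0.4530995257400988 x range 0.6039181097502129 0.4581246565769828
0.2 1675 zmin 0.45326562182998553 x range 0.6042424440843293 0.4580016081530565
[[0.6069 0.3061 0.5341]
 [0.6079 0.2727 0.5343]
 [0.6078 0.2874 0.5266]
 [0.9247 0.2833 0.4878]
 [0.9254 0.2977 0.4785]
 [0.6067 0.2845 0.5113]
 [0.9135 0.2724 0.4739]
 [0.6074 0.2761 0.5024]
 [0.6084 0.3008 0.4862]
 [0.6268 0.309  0.4655]
 [0.6289 0.2872 0.4581]
 [0.9336 0.2711 0.3324]
 [0.9335 0.2889 0.3118]]
```

View pics/w1.png

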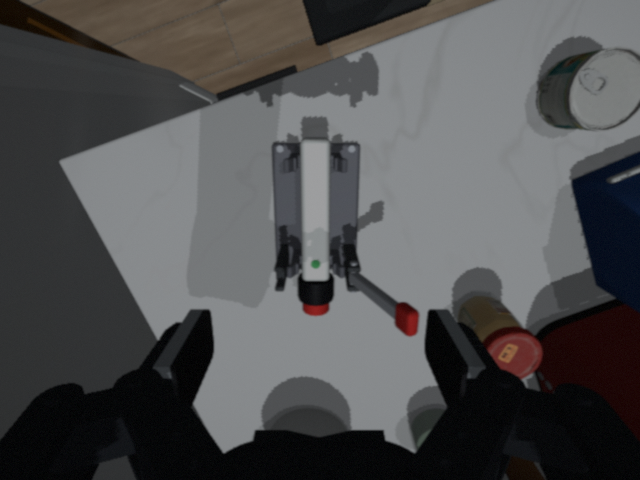

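Wrist view: wand axis vertical at column ~316 from tail (315,140) to nose (316,308); bail open to the right, tab (405,319); fingers either side at the bottom.

```bash
cat >> h.py <<'E'
def wand(p,W):
    h=hsv(p);m=rng(h,(0,0,120),(180,60,255))&(W[...,2]>.057)&(W[...,2]<.08)&(abs(W[...,0]-.45)<.15)&(abs(W[...,1]+.27)<.1)
    l=cv2.connectedComponentsWithStats(m.astype(np.uint8));i=1+np.argmax(l[2][1:,4]);Q=W[l[1]==i]
    c,(a,b),t=cv2.minAreaRect((Q[:,:2]*1000).astype(np.float32));print("rect",np.array(c),a,b,t,"z",np.percentile(Q[:,2],[5,50,95]),len(Q))
    return Q
E
python3 - <<'E'
from h import *
p=cv2.imread("pics/w1.png");d=np.load("pics/w1.npy");W=cloud("wrist",d)
Q=wand(p,W);c=Q[:,:2].mean(0);v=np.linalg.svd(Q[:,:2]-c,full_matrices=False)[2][0];v*=np.sign(v[0]);print(c,v,np.degrees(np.arctan2(v[1],v[0])))
blobs(red(hsv(p))&(W[...,0]<.58),W)
m=(abs(W[...,0]-.3)<.05)&(abs(W[...,1]+.25)<.1);print("tbl",np.nanmedian(W[m][:,2]))
E
```

```text
rect [ 445.1545 -263.3755] 27.197906494140625 146.90771484375 71.60771179199219 z [0.0654 0.0669 0.0682] 3453
[ 0.4387 -0.2616] [ 0.9492 -0.3146] -18.338328111427543
px [315.4796 309.2551] 196 mean [ 0.551  -0.2987  0.0635] min [ 0.5402 -0.3116  0.0558] max [ 0.5604 -0.2859  0.0695]
px [410.1449 322.8304] 283 mean [ 0.5301 -0.2089  0.1696] min [ 0.5208 -0.2168  0.1645] max [ 0.5418 -0.2012  0.1726]
tbl 7.006733739178816e-05
```

>>> servo_tool:
  commands:
    - [0,0,0,0,-2.5,-38,0]
    - [0,0,0,0,-2.5,-76,0]
    - [0,0,0,0,-2.5,-114,0]
    - [0,0,0,0,-2.5,-150,0]
    - [0,0,0,0,-2.5,-180,0]

```text
clock: 3.03
tcp_pos: [0.4293, -0.2541, 0.0766]
orientation: [-0.492, -3.101, -0.002]
contact_force: [0.8, 0.6, 1.0]
grip_width: 0.0853
gripper_force: 0.0
```

>>> servo_tool:
  commands:
    - [0,0,0,0,0,-20,0]
    - [0,0,0,0,0,-37,0]
    - [0,0,0,0,0,-47,0]
    - [0,0,0,0,0,-47,0.2]
    - [0,0,0,0,0,-47,0.4]
  force: 60

```text
clock: 3.45
tcp_pos: [0.4298, -0.2559, 0.0322]
orientation: [-0.495, -3.102, -0.001]
contact_force: [1.0, 0.2, -0.1]
grip_width: 0.0642
gripper_force: 0.0
```

>>> servo_tool:
  commands:
    - [0,0,0,0,0,0,1]
    - [0,0,0,0,0,0,1]
    - [0,0,0,0,0,0,1]
    - [0,0,0,0,0,0,1]
    - [0,0,0,0,0,0,1]

```text
clock: 3.87
tcp_pos: [0.4304, -0.2573, 0.0332]
orientation: [0.497, 3.099, -0.001]
contact_force: [0.2, -0.0, 2.9]
grip_width: 0.0003
gripper_force: 1.2
```

```bash
python3 - <<'E'
from h import *
a,_=r.grab_frame("scene");b,_=r.grab_frame("wrist");print(r.get_obs()["grip_width"])
cv2.imwrite("pics/c1.png",np.hstack([cv2.resize(a[200:440,260:500],(400,400)),cv2.resize(b,(400,300),).repeat(1,0) if 0 else cv2.copyMakeBorder(cv2.resize(b,(400,300)),0,100,0,0,0)]))
E
```

```text
0.0002950476814764521
```

View pics/c1.png

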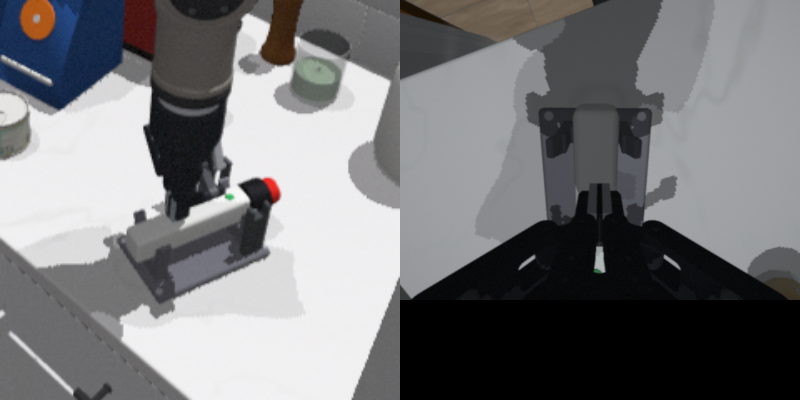

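Left crop: closed fingertips appear over the top of the wand (175,215), not around it; right crop: fingertips (598,190) over the wand, wand still in its cradle. Check with depth.

```bash
python3 - <<'E'
from h import *
o=r.get_obs();print(o["clock"],o["tcp_pos"],o["contact_force"],o["tau"],o["joints"])
p,d=r.grab_frame("wrist");W=cloud("wrist",d)
for row in range(150,420,15): print(row,W[row,300],W[row,310],W[row,318])
Q=wand(p,W)
blobs(red(hsv(p)),W)
E
```

```text
3.9667 [ 0.4303 -0.2572  0.0331] [-0.5252  0.4485  6.9831] [ -0.122  -39.9134   7.1547 -15.3979  -0.0591  -0.1317  -0.0013] [-0.0504  0.492   0.5857  2.1302 -0.4539  0.6392  2.104 ]
150 [ 0.3679 -0.2474 -0.0002] [ 0.3696 -0.2422  0.    ] [ 0.3709 -0.238   0.0006]
165 [ 0.3756 -0.2501  0.0004] [ 0.3773 -0.2448  0.0003] [ 0.3787 -0.2405  0.0005]
180 [ 0.3735 -0.246   0.0649] [ 0.3746 -0.2422  0.0657] [ 0.3754 -0.2392  0.0666]
195 [ 0.3787 -0.2477  0.0671] [ 0.3799 -0.244   0.0672] [ 0.3807 -0.241   0.0679]
210 [ 0.3844 -0.2497  0.0669] [ 0.3853 -0.2458  0.0685] [ 0.3864 -0.2428  0.0678]
225 [ 0.3905 -0.2518  0.0662] [ 0.3918 -0.248   0.066 ] [ 0.3926 -0.2449  0.0667]
240 [ 0.3961 -0.2537  0.0676] [ 0.3978 -0.2501  0.0663] [ 0.3988 -0.2469  0.0664]
255 [ 0.4027 -0.2561  0.0665] [ 0.4035 -0.252   0.0677] [ 0.4046 -0.2488  0.0677]
270 [ 0.4086 -0.2581  0.0677] [ 0.4102 -0.2542  0.067 ] [ 0.4111 -0.251   0.0674]
285 [ 0.4155 -0.2605  0.0669] [ 0.4166 -0.2564  0.0674] [ 0.418  -0.2533  0.0665]
300 [ 0.423  -0.2632  0.0653] [ 0.4185 -0.2568  0.0768] [ 0.4197 -0.2538  0.0764]
315 [ 0.4211 -0.2617  0.0816] [ 0.4189 -0.2566  0.0878] [ 0.4196 -0.2537  0.0882]
330 [ 0.4172 -0.2594  0.0989] [ 0.4185 -0.2562  0.0985] [ 0.4195 -0.2536  0.0983]
345 [ 0.4166 -0.2587  0.1086] [ 0.4198 -0.2565  0.1052] [ 0.4216 -0.2543  0.1037]
360 [ 0.4167 -0.2583  0.1161] [ 0.4179 -0.2556  0.1158] [ 0.4266 -0.256   0.1047]
375 [ 0.4166 -0.2579  0.1231] [ 0.4211 -0.2566  0.1184] [ 0.4326 -0.2579  0.1045]
390 [ 0.4125 -0.2559  0.1342] [ 0.4292 -0.2594  0.1149] [ 0.4386 -0.2599  0.1045]
405 [ 0.4121 -0.2555  0.1396] [ 0.4343 -0.2611  0.1154] [ 0.4785 -0.2733  0.0667]
rect [ 483.9918 -275.4821] 7.680046081542969 25.322542190551758 77.1082763671875 z [0.0661 0.067  0.0678] 480
```

```bash
python3 - <<'E'
from h import *
c=r.camera_info("wrist");f=240/np.tan(np.radians(c["vertical_fov"]/2));M=c["T_tool_cam"]
def tool(d):
    v,u=np.mgrid[:480,:640];P=np.stack([(u-c["cx"])/f*d,-(v-c["cy"])/f*d,-d],-1);return P@M[:3,:3].T+M[:3,3]
d=np.load("pics/w1.npy");T=tool(d);m=(T[...,2]<.03)&(d>0);Q=T[m]*1000
print("open far end",np.percentile(Q[:,2],[50,90,99,99.9]),Q[np.argsort(Q[:,2])[-400::50]])
m&=(T[...,2]>-.06);
for y0,y1 in((-60,-40),(-40,0),(0,40),(40,60)):
    q=Q[(Q[:,1]>y0)&(Q[:,1]<y1)]; 
    if len(q):print(y0,len(q),q[np.argsort(q[:,2])[-200::60]])
p,d=r.grab_frame("wrist");T=tool(d)*1000
for row in (285,295,300,310,330): print(row,T[row,306:326:6].round())
E
```

```text
open far end [-105.8628  -75.3729  -52.8399  -48.1388] [[  4.1011  42.7466 -51.9662]
 [ -4.3657  43.2846 -51.4966]
 [ 10.9197  45.0713 -50.9138]
 [ 11.0479 -48.4568 -50.4584]
 [ -3.5377 -42.6199 -50.0995]
 [ 10.5088 -48.4345 -49.5164]
 [  8.82    42.7925 -48.801 ]
 [  2.5594  42.7795 -48.1003]]
-60 9528 [[ -6.3662 -42.7477 -52.0263]
 [ 10.8224 -46.0636 -50.8198]
 [ 10.5673 -44.9154 -49.6158]
 [ -2.1271 -42.6502 -48.0564]]
-40 9559 [[  16.8616  -31.8711 -104.8223]
 [  12.229   -39.8868 -100.8442]
 [  11.9742  -38.5144  -99.1889]
 [  11.8873  -38.589   -96.9463]]
0 9546 [[  16.9871   33.3987 -105.8477]
 [  12.9815   39.5364 -101.8968]
 [  12.4614   38.1863  -99.6362]
 [  12.0395   39.864   -97.3964]]
40 9217 [[  9.727   42.2485 -51.8428]
 [ -4.5084  42.7445 -50.6297]
 [ -0.0827  42.9906 -49.6762]
 [  3.6633  43.189  -47.6789]]
285 [[ 13.  -5. -33.]
 [ 13.  -3. -33.]
 [ 13.  -0. -34.]
 [ 13.   2. -34.]]
295 [[ 11.  -5. -40.]
 [ 11.  -3. -39.]
 [ 12.  -0. -40.]
 [ 12.   2. -40.]]
300 [[ 11.  -5. -43.]
 [ 11.  -2. -44.]
 [ 11.  -0. -43.]
 [ 11.   2. -44.]]
310 [[ 11.  -5. -52.]
 [ 11.  -2. -51.]
 [ 11.  -0. -52.]
 [ 12.   2. -52.]]
330 [[ 12.  -4. -66.]
 [ 11.  -2. -64.]
 [ 11.  -0. -65.]
 [ 11.   2. -65.]]
```

The depth shows the fingers actually end ~35 mm short of the reported TCP (shut at tool z = -35, open -48). I'll allow for that: reopen above, go down 39 mm deeper, close.

>>> servo_tool:
  commands:
    - [0,0,0,0,0,20,0.8]
    - [0,0,0,0,0,45,0]
    - [0,0,0,-1,-1,45,0]
    - [0,0,0,-1,-1,45,0]
    - [0,0,0,-1,-1,45,0]

```text
clock: 4.48
tcp_pos: [0.4283, -0.2573, 0.0769]
orientation: [0.497, 3.102, 0.001]
contact_force: [0.5, -0.4, -0.2]
grip_width: 0.0603
gripper_force: 0.0
```

>>> servo_tool:
  commands:
    - [0,0,0,0,0,0,0]
    - [0,0,0,0,0,-30,0]
    - [0,0,0,0,0,-58,0]
    - [0,0,0,0,0,-76,0]
    - [0,0,0,0,0,-85,0]

```text
clock: 4.9
tcp_pos: [0.4263, -0.2565, -0.0108]
orientation: [-0.496, -3.097, -0.002]
contact_force: [0.6, -0.1, 0.5]
grip_width: 0.0853
gripper_force: 0.0
```

>>> servo_tool:
  commands:
    - [0,0,0,0,0,0,1]
    - [0,0,0,0,0,0,1]
    - [0,0,0,0,0,0,1]
    - [0,0,0,0,0,0,1]
    - [0,0,0,0,0,0,1]
  force: 60

```text
clock: 5.32
tcp_pos: [0.4293, -0.2583, -0.0067]
orientation: [0.497, 3.1, -0.001]
contact_force: [1.9, 0.1, 2.1]
grip_width: 0.0292
gripper_force: 59.1
```

>>> servo_tool:
  commands:
    - [0,0,0,0,0,15,1]
    - [0,0,0,0,0,50,1]
    - [0,0,0,0,0,90,1]
    - [0,0,0,0,0,130,1]
    - [0,0,0,0,0,170,1]

```text
clock: 5.73
tcp_pos: [0.4273, -0.2574, 0.1638]
orientation: [-0.498, -3.101, -0.0]
contact_force: [1.4, 0.2, -2.5]
grip_width: 0.0294
gripper_force: 59.8
```

>>> servo_tool:
  commands:
    - [0,0,0,0,0,40,1]
    - [0,0,0,0,0,80,1]
    - [0,0,0,0,0,90,1]
    - [0,0,0,0,0,90,1]
    - [0,0,0,0,0,90,1]

```text
clock: 6.15
tcp_pos: [0.428, -0.257, 0.2516]
orientation: [0.496, 3.102, 0.002]
contact_force: [-0.5, 0.7, -3.3]
grip_width: 0.0299
gripper_force: 60.0
```

```bash
python3 - <<'E'
from h import *
o=r.get_obs();print(o["tcp_pos"],o["orientation"],o["contact_force"],o["grip_width"])
T=np.eye(4);T[:3,:3]=R.from_rotvec(o["orientation"]).as_matrix();T[:3,3]=o["tcp_pos"]
p,d=r.grab_frame("wrist");W=cloud("wrist",d,T);t=(W-T[:3,3])@T[:3,:3]
a,da=r.grab_frame("scene");S=(cloud("scene",da)-T[:3,3])@T[:3,:3]
b,db=r.grab_frame("top");B=(cloud("top",db)-T[:3,3])@T[:3,:3]
cv2.imwrite("pics/c2.png",np.hstack([cv2.resize(a,(400,300)),cv2.resize(p,(400,300))]))
for n,q,im in(("w",t,p),("s",S,a),("t",B,b)):
    h=hsv(im);near=(abs(q[...,1])<.04)&(abs(q[...,2]+.055)<.05)
    print(n,"red");blobs(red(h)&near,q,10)
    print("white");blobs(rng(h,(0,0,110),(180,60,255))&near&(abs(q[...,0])<.12),q,60)
E
```

```text
[ 0.428  -0.257   0.2516] [0.4961 3.1019 0.0021] [-0.5051  0.6537 -3.2678] 0.02988966676161908
w red
white
px [318.526  411.5846] 3175 mean [-0.0162  0.0002 -0.0735] min [-0.0277 -0.0137 -0.0756] max [-0.0056  0.0138 -0.0704]
s red
px [446.1458 203.6146] 96 mean [-0.128  -0.0109 -0.0648] min [-0.1351 -0.0198 -0.0767] max [-0.1178  0.0048 -0.0474]
white
px [415.     215.7393] 514 mean [-0.064  -0.0126 -0.0609] min [-0.0909 -0.0172 -0.0747] max [-0.0173  0.0131 -0.0399]
px [359.4882 226.9947] 760 mean [ 0.0365 -0.0067 -0.0666] min [-0.0026 -0.0162 -0.0759] max [ 0.0601  0.0149 -0.0414]
t red
px [437.     225.3649] 74 mean [-0.127  -0.     -0.0679] min [-0.1333 -0.0139 -0.0754] max [-0.1198  0.0127 -0.0562]
white
px [427.5509 250.4456] 285 mean [-0.07    0.0034 -0.0701] min [-0.098  -0.0152 -0.0782] max [-0.0351  0.0193 -0.043 ]
```

View pics/c2.png

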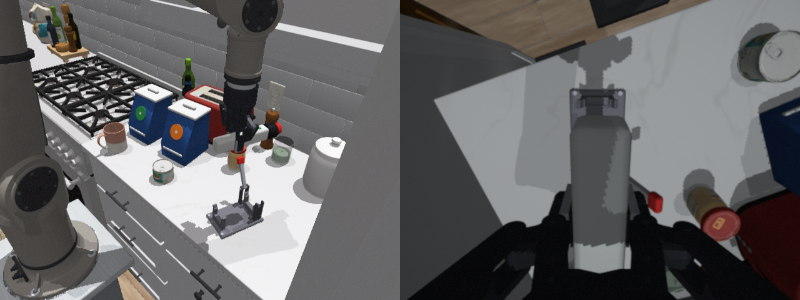

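Wand held level; scene (left half) shows it in the gripper above the empty cradle, nose (275,128); wrist view shows tail (600,120) centred between the fingers.

```bash
cat >> h.py <<'E'
tag=np.array([.524,.2965,.1245]);yaw,el=np.radians(3.35),np.radians(25.1)
n=np.array([-np.cos(el)*np.cos(yaw),-np.cos(el)*np.sin(yaw),np.sin(el)])
tip_t=np.array([-.135,0,-.0572])
def press(off):
    z=np.array([-np.sin(el)*np.cos(yaw),-np.sin(el)*np.sin(yaw),-np.cos(el)]);x=n;y=np.cross(z,x)
    M=np.stack([x,y,z],1);return M,tag+n*off-M@tip_t
def go(M,pos):
    o=r.get_obs();C=R.from_rotvec(o["orientation"]);print("turn",(R.from_matrix(M)*C.inv()).as_rotvec(degrees=True),"shift",(pos-o["tcp_pos"])*1000)
E
python3 - <<'E'
from h import *
for off in(.1,.04,0):M,p=press(off);print(off,p);go(M,p)
print(R.from_matrix(M).as_rotvec())
E
```

```text
0.1 [0.2873 0.2826 0.1724]
turn [ 3.2456 24.7981 21.2152] shift [-139.6094  539.4429  -77.6003]
0.04 [0.3416 0.2858 0.1469]
turn [ 3.2456 24.7981 21.2152] shift [ -85.3681  542.6179 -103.0522]
0 [0.3777 0.2879 0.13  ]
turn [ 3.2456 24.7981 21.2152] shift [ -49.2072  544.7346 -120.0202]
[ 0.079  -2.7025  0.0176]
```

>>> servo_tool:
  commands:
    - [0,0,0,8,38,10,1]
    - [0,0,0,16,76,20,1]
    - [0,0,0,22,114,30,1]
    - [0,0,0,28,152,40,1]
    - [0,0,0,32,190,50,1]

```text
clock: 6.72
tcp_pos: [0.4595, -0.0658, 0.3009]
orientation: [-0.497, -3.099, 0.002]
contact_force: [1.9, 0.2, -3.0]
grip_width: 0.0291
gripper_force: 60.1
```

>>> servo_tool:
  commands:
    - [0,0,4.3,0,36,0,1]
    - [0,0,8.6,-1,72,0,1]
    - [0,0,13,-3,108,0,1]
    - [0,0,17.3,-7,144,0,1]
    - [0,0,21.7,-12,180,0,1]

```text
clock: 7.13
tcp_pos: [0.4472, 0.1137, 0.3002]
orientation: [0.101, -3.137, 0.002]
contact_force: [1.7, -0.0, -2.3]
grip_width: 0.0297
gripper_force: 60.2
```

>>> servo_tool:
  commands:
    - [-0.2,4,0,-20,33,0,1]
    - [-0.5,9,0,-42,66,0,1]
    - [-0.8,14,0,-65,99,0,1]
    - [-1.2,19.5,0,-90,132,0,1]
    - [-1.46,25,0,-115,165,0,1]

```text
clock: 7.55
tcp_pos: [0.332, 0.2788, 0.3009]
orientation: [0.082, -2.697, 0.019]
contact_force: [0.3, 0.5, -2.7]
grip_width: 0.0297
gripper_force: 60.1
```

```bash
python3 - <<'E'
from h import *
o=r.get_obs();print(o["clock"],o["joints"],o["tcp_pos"],o["contact_force"])
for off in(.1,.04,0):M,p=press(off);go(M,p)
a,d=r.grab_frame("scene");cv2.imwrite("pics/c3.png",a)
E
```

```text
7.55 [-0.9221  0.2397  0.3359  1.7564 -0.2924  1.555   1.1152] [0.332  0.2788 0.3009] [ 0.2547  0.5283 -2.748 ]
turn [ 0.0369 -0.2937 -0.1189] shift [ -44.6558    3.8741 -128.471 ]
turn [ 0.0369 -0.2937 -0.1189] shift [   9.5855    7.0491 -153.9229]
turn [ 0.0369 -0.2937 -0.1189] shift [  45.7464    9.1658 -170.8909]
```

View pics/c3.png

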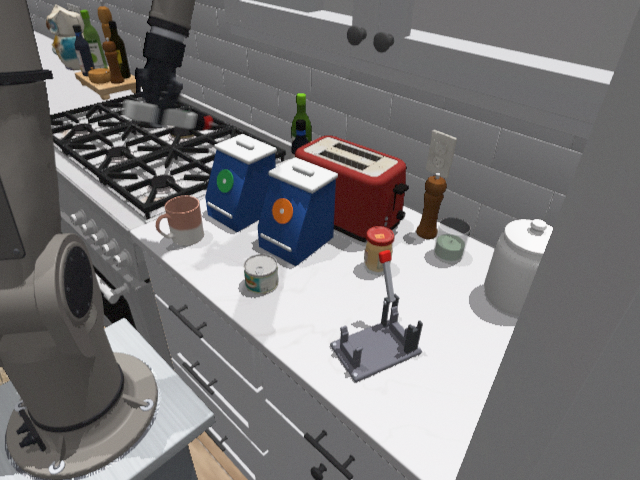

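Picture: wand tilted, nose at (208,121), above and before the green-tag bin (tag at 225,180); all clear.

>>> servo_tool:
  commands:
    - [0,0,0,-15,1,-30,1]
    - [0,0,0,-25,2,-65,1]
    - [0,-0.2,0,-25,4,-100,1]
    - [0,-0.3,-0.1,-18,5,-130,1]
    - [0,-0.3,-0.1,-8,6,-145,1]

```text
clock: 8.02
tcp_pos: [0.3224, 0.2814, 0.1524]
orientation: [0.08, -2.703, 0.023]
contact_force: [0.4, -0.1, -1.7]
grip_width: 0.0296
gripper_force: 60.2
```

>>> servo_tool:
  commands:
    - [0,0,0,0,0,0,1]
    - [0,0,0,0,0,0,1]
    - [0,0,0,0,0,0,1]

```text
clock: 8.27
tcp_pos: [0.3254, 0.2832, 0.1572]
orientation: [0.079, -2.708, 0.017]
contact_force: [0.1, 0.4, -2.5]
grip_width: 0.0295
gripper_force: 60.3
```

```bash
python3 - <<'E'
from h import *
o=r.get_obs();print(o["clock"],o["joints"],o["tcp_pos"],o["contact_force"])
M,p=press(0.06);go(M,p);print(np.linalg.norm(p-o["tcp_pos"]))
T=R.from_rotvec(o["orientation"]).as_matrix();print("tip",o["tcp_pos"]+T@tip_t,"expected",tag+.06*n)
for nm in("scene","top"):
    a,d=r.grab_frame(nm);W=cloud(nm,d);h=hsv(a);near=np.linalg.norm(W-tag,axis=-1)<.2
    print(nm,"red");blobs(red(h)&near&(W[...,0]<.56),W,10);print("green");blobs(rng(h,(45,120,50),(80,255,255))&near,W)
    q=(W-o["tcp_pos"])@T
    print("red tool");blobs(red(h)&near&(W[...,0]<.56),q,10)
    cv2.imwrite(f"pics/{nm}4.png",a)
E
```

```text
8.2667 [-0.9069  0.38    0.3086  1.9247 -0.3477  1.256   1.2077] [0.3254 0.2832 0.1572] [ 0.0743  0.3589 -2.4657]
turn [-0.0447  0.3353  0.007 ] shift [-1.9015  1.5745 -1.7451]
0.0030232904202146505
tip [0.4717 0.2917 0.1526] expected [0.4698 0.2933 0.15  ]
scene red
px [209.4615 177.2308] 39 mean [0.4686 0.2787 0.1607] min [0.4616 0.2732 0.143 ] max [0.4777 0.2924 0.1763]
green
px [224.6947 180.4947] 285 mean [0.5224 0.2964 0.1232] min [0.5093 0.267  0.0917] max [0.5373 0.328  0.1501]
red tool
px [209.4615 177.2308] 39 mean [-0.1281 -0.0129 -0.063 ] min [-0.1365 -0.0181 -0.0754] max [-0.1159  0.0003 -0.0455]
top red
px [176.5652 263.2609] 46 mean [0.4725 0.2869 0.1671] min [0.468  0.2751 0.1581] max [0.4779 0.2983 0.1772]
green
px [177.2267 241.9156] 225 mean [0.526  0.2963 0.1253] min [0.5128 0.2686 0.0931] max [0.5392 0.3252 0.1524]
red tool
px [176.5652 263.2609] 46 mean [-0.1294 -0.0049 -0.0706] min [-0.136  -0.0165 -0.0781] max [-0.1214  0.0066 -0.0636]
```

>>> servo_tool:
  commands:
    - [0,0.3,0,12,5,-8,1]
    - [0,0.3,0,24,5.5,-14,1]
    - [0,0.3,0,34,5.5,-18.5,1]
    - [0,0.3,0,40,5.7,-21.5,1]
    - [0,0.3,0,43,5.7,-23,1]

```text
clock: 8.78
tcp_pos: [0.3695, 0.2887, 0.1337]
orientation: [0.078, -2.704, 0.017]
contact_force: [0.3, 1.0, -2.6]
grip_width: 0.0296
gripper_force: 60.4
```

>>> servo_tool:
  commands:
    - [0,0,0,0,0,0,1]
    - [0,0,0,0,0,0,1]
    - [0,0,0,1.8,0.1,-0.8,1]
    - [0,0,0,3.6,0.2,-1.7,1]
    - [0,0,0,3.6,0.2,-1.7,1]

```text
clock: 9.2
tcp_pos: [0.3721, 0.2893, 0.1324]
orientation: [0.08, -2.704, 0.016]
contact_force: [0.2, 0.6, -1.5]
grip_width: 0.0295
gripper_force: 60.4
```

```bash
python3 - <<'E'
from h import *
o=r.get_obs();print(o["clock"],o["tcp_pos"],o["contact_force"],"axial",o["contact_force"]@n)
M,p=press(0);go(M,p)
T=R.from_rotvec(o["orientation"]).as_matrix();e=o["tcp_pos"]+T@tip_t-tag;print("off",e@n,"lat",e-n*(e@n),T[:,0]@n)
for nm in("scene","top"):
    a,d=r.grab_frame(nm);W=cloud(nm,d);h=hsv(a);near=np.linalg.norm(W-tag,axis=-1)<.1
    q=(W-tag);print(nm);blobs(red(h)&near&(W[...,0]<.56),q,10);blobs(rng(h,(45,100,50),(80,255,255))&near,q)
    if nm=="scene":sc=a
cv2.imwrite("pics/c5.png",np.hstack([cv2.resize(sc[110:270,140:300],(400,400)),cv2.resize(a[180:300,120:240],(400,400))]))
E
```

```text
9.2 [0.3721 0.2893 0.1324] [ 0.2378  0.625  -1.5056] axial -0.8867077204220224
turn [-0.0736  0.0668 -0.032 ] shift [ 5.6475 -1.3894 -2.4259]
off 0.006132066927025645 lat [-0.0001  0.0018  0.    ] 0.9999987097485903
scene
px [224.6333 179.1   ] 30 mean [-0.0089 -0.0119  0.0104] min [-0.0157 -0.0169 -0.0042] max [-0.0002 -0.0013  0.024 ]
px [226.9181 180.7953] 171 mean [-0.0004 -0.0083  0.0007] min [-0.0158 -0.0291 -0.0314] max [0.0124 0.0204 0.0303]
top
px [177.0351 244.2105] 57 mean [-0.0045 -0.0034  0.0157] min [-0.0095 -0.0166  0.0005] max [0.0012 0.0118 0.0256]
px [177.1724 240.1448] 145 mean [ 0.0058 -0.0018  0.0085] min [-0.0087 -0.0295 -0.0258] max [0.0152 0.0306 0.0285]
```

View pics/c5.png

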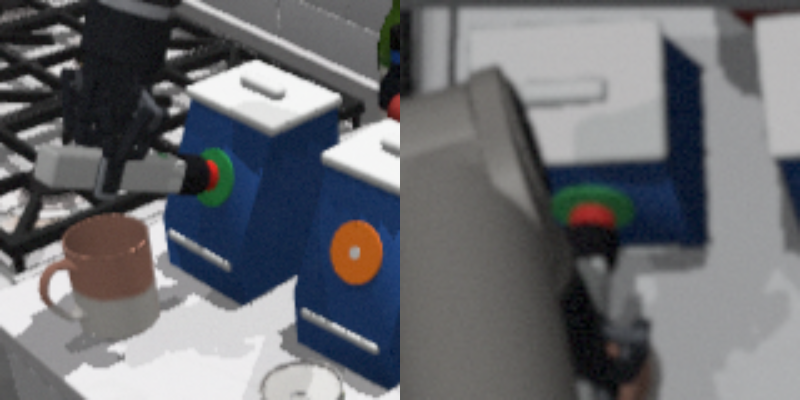

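Nose sits centred on the green tag in both views (left (212,177), right (593,212)), just short of contact. Creep in.

>>> servo_tool:
  commands:
    - [0,0,0,1.4,0.1,-0.6,1]
    - [0,0,0,2.7,0.2,-1.3,1]
    - [0,0,0,3.6,0.2,-1.7,1]
    - [0,0,0,3.6,0.2,-1.7,1]

```text
clock: 9.63
tcp_pos: [0.3758, 0.2894, 0.1305]
orientation: [0.08, -2.704, 0.016]
contact_force: [-0.1, 0.1, -2.6]
grip_width: 0.0291
gripper_force: 60.4
```

>>> servo_tool:
  commands:
    - [0,0,0,0.9,0,-0.4,1]
    - [0,0,0,1.8,0.1,-0.8,1]
    - [0,0,0,1.8,0.1,-0.8,1]
    - [0,0,0,1.8,0.1,-0.8,1]

```text
clock: 9.97
tcp_pos: [0.377, 0.2895, 0.1299]
orientation: [0.08, -2.703, 0.017]
contact_force: [-2.4, -0.8, -0.9]
grip_width: 0.0297
gripper_force: 60.4
```

>>> servo_tool:
  commands:
    - [0,0,0,0.9,0,-0.4,1]
    - [0,0,0,1.8,0.1,-0.8,1]
    - [0,0,0,2.7,0.2,-1.3,1]
    - [0,0,0,3.6,0.2,-1.7,1]
    - [0,0,0,3.6,0.2,-1.7,1]

```text
clock: 10.38
tcp_pos: [0.3807, 0.2897, 0.1281]
orientation: [0.08, -2.703, 0.016]
contact_force: [-3.7, -0.4, 0.1]
grip_width: 0.0295
gripper_force: 60.5
```

>>> servo_tool:
  commands:
    - [0,0,0,0,0,0,1]
    - [0,0,0,0,0,0,1]
    - [0,0,0,0,0,0,1]

```text
clock: 10.63
tcp_pos: [0.3807, 0.2897, 0.1282]
orientation: [0.08, -2.703, 0.016]
contact_force: [-4.2, -0.3, -0.1]
grip_width: 0.0294
gripper_force: 60.6
```

>>> servo_tool:
  commands:
    - [0,0,0,0,0,0,1]
    - [0,0,0,0,0,0,1]
    - [0,0,0,0,0,0,1]

```text
clock: 10.88
tcp_pos: [0.3808, 0.2897, 0.1281]
orientation: [0.08, -2.703, 0.016]
contact_force: [-4.6, -1.2, -1.5]
grip_width: 0.0295
gripper_force: 60.6
```

>>> servo_tool:
  commands:
    - [0,0,0,0,0,0,1]
    - [0,0,0,0,0,0,1]
    - [0,0,0,0,0,0,1]
    - [0,0,0,0,0,0,1]
    - [0,0,0,0,0,0,1]

```text
clock: 11.3
tcp_pos: [0.3809, 0.2897, 0.1281]
orientation: [0.08, -2.703, 0.016]
contact_force: [-3.8, -1.3, -0.0]
grip_width: 0.0292
gripper_force: 60.6
```

>>> servo_tool:
  commands:
    - [0,0,0,0,0,0,1]
    - [0,0,0,0,0,0,1]
    - [0,0,0,0,0,0,1]
    - [0,0,0,0,0,0,1]
    - [0,0,0,0,0,0,1]

```text
clock: 11.72
tcp_pos: [0.3809, 0.2897, 0.1281]
orientation: [0.08, -2.703, 0.016]
contact_force: [-4.4, -1.6, -1.2]
grip_width: 0.0296
gripper_force: 60.6
```

>>> servo_tool:
  commands:
    - [0,0,0,0,0,0,1]
    - [0,0,0,0,0,0,1]
    - [0,0,0,0,0,0,1]
    - [0,0,0,0,0,0,1]
    - [0,0,0,0,0,0,1]

```text
clock: 12.13
tcp_pos: [0.3809, 0.2897, 0.1281]
orientation: [0.08, -2.703, 0.016]
contact_force: [-4.6, -1.4, -0.0]
grip_width: 0.0292
gripper_force: 60.6
```

```bash
python3 - <<'E'
from h import *
o=r.get_obs();print(o["clock"],o["tcp_pos"],o["contact_force"],"axial",(o["contact_force"]-[.1,.3,-2.4])@n)
T=R.from_rotvec(o["orientation"]).as_matrix();e=o["tcp_pos"]+T@tip_t-tag;print("off",e@n,"lat",e-n*(e@n))
a,d=r.grab_frame("scene");W=cloud("scene",d);q=(W-o["tcp_pos"])@T;h=hsv(a);near=(abs(q[...,1])<.04)&(abs(q[...,2]+.055)<.05)
blobs(rng(h,(0,0,110),(180,60,255))&near&(abs(q[...,0])<.12),q,60)
blobs(red(h)&near,q,5)
E
```

```text
12.1333 [0.3809 0.2897 0.1281] [-4.5868 -1.3638 -0.0222] axial 5.333690882165079
off -0.0037183970912516573 lat [-0.0002  0.0017 -0.0001]
px [167.2326 173.3442] 215 mean [ 0.0472 -0.0036 -0.0658] min [-0.0003 -0.0164 -0.0761] max [ 0.061   0.0136 -0.0419]
px [227.0769 179.1538] 13 mean [-0.1251 -0.0143 -0.0633] min [-0.1298 -0.0182 -0.0724] max [-0.1161 -0.0091 -0.0535]
```

>>> servo_tool:
  commands:
    - [0,0,0,-10,-1,5,1]
    - [0,0,0,-35,-2,17,1]
    - [0,0,0,-60,-4,30,1]
    - [0,0,0,-65,-7,65,1]
    - [0,0,0,-62,-9,100,1]

```text
clock: 12.6
tcp_pos: [0.3163, 0.2802, 0.2288]
orientation: [0.082, -2.702, 0.018]
contact_force: [1.2, 0.6, -2.6]
grip_width: 0.0295
gripper_force: 60.4
```

>>> servo_tool:
  commands:
    - [0,0,0,5,-1,35,1]
    - [0.2,-4,0,25,-15,60,1]
    - [0.5,-9,0,45,-40,75,1]
    - [0.8,-14,0,65,-70,75,1]
    - [1.2,-19,0,85,-100,75,1]

```text
clock: 13.02
tcp_pos: [0.4066, 0.1804, 0.3053]
orientation: [0.092, -3.045, -0.004]
contact_force: [0.1, -0.8, -2.7]
grip_width: 0.0291
gripper_force: 60.5
```

>>> servo_tool:
  commands:
    - [0.2,-4,0,20,-30,0,1]
    - [0.26,-6,0,30,-65,0,1]
    - [0.26,-6,0,40,-100,0,1]
    - [0.26,-6,0,50,-138,0,1]
    - [0.26,-6,0,55,-178,0,1]

```text
clock: 13.43
tcp_pos: [0.4599, 0.0014, 0.304]
orientation: [-0.095, 3.136, 0.004]
contact_force: [0.5, 0.6, -3.7]
grip_width: 0.0296
gripper_force: 60.5
```

```bash
python3 - <<'E'
from h import *
o=r.get_obs();print(o["clock"],o["tcp_pos"],o["joints"],o["contact_force"])
go(R.from_rotvec([-.4965,-3.1005,0]).as_matrix(),np.array([.4293,-.2583,.2]))
E
```

```text
13.4333 [0.4599 0.0014 0.304 ] [-0.7126 -0.012   0.5809  1.9344  0.0051  1.2131  1.4977] [ 0.5495  0.6026 -3.7079]
turn [ -0.096    0.339  -21.6556] shift [ -30.6224 -259.6708 -104.0371]
```

>>> servo_tool:
  commands:
    - [0,0,-4,4,-38,0,1]
    - [0,0,-8.5,5,-76,0,1]
    - [0,0,-13,2,-114,0,1]
    - [0,0,-17.3,-4,-152,-5,1]
    - [0,0,-21.65,-12,-190,-20,1]

```text
clock: 13.85
tcp_pos: [0.4485, -0.1899, 0.2853]
orientation: [0.503, 3.094, 0.002]
contact_force: [1.5, -0.3, -3.0]
grip_width: 0.0297
gripper_force: 60.6
```

>>> servo_tool:
  commands:
    - [0,0.34,0,-10,-36,-25,1]
    - [0,0.34,0,-18.5,-69.5,-50,1]
    - [0,0.34,0,-18.5,-69.5,-75,1]
    - [0,0.34,0,-18.5,-69.5,-84,1]
    - [0,0.34,0,-18.5,-69.5,-84,1]

```text
clock: 14.27
tcp_pos: [0.4271, -0.2562, 0.1975]
orientation: [-0.498, -3.093, -0.0]
contact_force: [0.6, 0.9, -2.1]
grip_width: 0.0296
gripper_force: 60.3
```

>>> servo_tool:
  commands:
    - [0,0,0,0,0,0,1]
    - [0,0,0,0,0,0,1]
    - [0,0,0,0,0,0,1]

```text
clock: 14.52
tcp_pos: [0.4301, -0.2563, 0.2007]
orientation: [-0.494, -3.1, 0.0]
contact_force: [0.2, 0.2, -2.6]
grip_width: 0.0291
gripper_force: 60.3
```

```bash
python3 - <<'E'
from h import *
o=r.get_obs();print(o["clock"],o["tcp_pos"],o["joints"],o["contact_force"])
M=R.from_rotvec([-.4965,-3.1005,0]).as_matrix()
go(M,np.array([.4293,-.2583,-.0067]))
T=R.from_rotvec(o["orientation"]).as_matrix()
for nm in("scene","top"):
    a,d=r.grab_frame(nm);q=(cloud(nm,d)-o["tcp_pos"])@T;h=hsv(a);near=(abs(q[...,1])<.04)&(abs(q[...,2]+.055)<.05)
    blobs(red(h)&near,q,10);blobs(rng(h,(0,0,110),(180,60,255))&near&(abs(q[...,0])<.12),q,60)
E
```

```text
14.5167 [ 0.4301 -0.2563  0.2007] [-0.3032  0.2367  0.8463  1.9992 -0.2095  0.9965  1.8991] [ 0.2494  0.2368 -2.5656]
turn [-0.0068 -0.058  -0.0823] shift [  -0.7821   -2.0437 -207.3611]
px [441.0632 226.9368] 95 mean [-0.1281 -0.0103 -0.0672] min [-0.1351 -0.0184 -0.078 ] max [-0.1175  0.0071 -0.0509]
px [412.8268 239.0046] 433 mean [-0.0678 -0.012  -0.0625] min [-0.0957 -0.0175 -0.0771] max [-0.02    0.0146 -0.0404]
px [358.2383 251.644 ] 705 mean [ 0.0358 -0.0066 -0.0681] min [-0.0014 -0.017  -0.0773] max [ 0.0591  0.0159 -0.0419]
px [431.8857 226.2571] 70 mean [-0.1278 -0.0001 -0.0703] min [-0.1349 -0.0129 -0.0766] max [-0.1204  0.0119 -0.0631]
px [422.9847 250.1341] 261 mean [-0.0715  0.0029 -0.0711] min [-0.097  -0.0217 -0.0791] max [-0.0361  0.0154 -0.0436]
```

>>> servo_tool:
  commands:
    - [0,0,0,-0.5,-2,-35,1]
    - [0,0,0,-0.5,-2,-70,1]
    - [0,0,0,-0.5,-2,-105,1]
    - [0,0,0,-0.5,-2,-130,1]
    - [0,0,0,-0.5,-2,-145,1]

```text
clock: 15.03
tcp_pos: [0.4272, -0.2576, 0.0519]
orientation: [-0.495, -3.094, -0.001]
contact_force: [0.3, 0.2, -2.0]
grip_width: 0.0294
gripper_force: 60.3
```

>>> servo_tool:
  commands:
    - [0,0,0,0,0,0,1]
    - [0,0,0,0,0,0,1]
    - [0,0,0,0,0,-15,1]
    - [0,0,0,0,0,-30,1]
    - [0,0,0,0,0,-40,1]

```text
clock: 15.45
tcp_pos: [0.4297, -0.259, 0.0151]
orientation: [-0.496, -3.1, 0.001]
contact_force: [-1.0, 0.7, -1.7]
grip_width: 0.0291
gripper_force: 60.5
```

>>> servo_tool:
  commands:
    - [0,0,0,0,0,-7,1]
    - [0,0,0,0,0,-14,1]
    - [0,0,0,0,0,-20,1]
    - [0,0,0,0,0,-21,1]
    - [0,0,0,0,0,-21,1]

```text
clock: 15.87
tcp_pos: [0.4286, -0.259, -0.0064]
orientation: [-0.497, -3.097, 0.0]
contact_force: [-1.0, 1.4, 1.4]
grip_width: 0.0294
gripper_force: 60.8
```

>>> servo_tool:
  commands:
    - [0,0,0,0,0,0,0.6]
    - [0,0,0,0,0,0,0.3]
    - [0,0,0,0,0,0,0]
    - [0,0,0,0,0,0,0]
    - [0,0,0,0,0,0,0]

```text
clock: 16.28
tcp_pos: [0.4281, -0.2588, -0.0067]
orientation: [-0.497, -3.096, 0.001]
contact_force: [-0.0, 0.1, 0.1]
grip_width: 0.0804
gripper_force: 0.0
```

>>> servo_tool:
  commands:
    - [0,0,0,0,0,25,0]
    - [0,0,0,0,0,65,0]
    - [0,0,0,0,0,105,0]
    - [0,0,0,0,0,145,0]
    - [0,0,0,0,0,185,0]

```text
clock: 16.7
tcp_pos: [0.4272, -0.2588, 0.1798]
orientation: [-0.498, -3.095, 0.001]
contact_force: [0.8, 1.0, -0.5]
grip_width: 0.0851
gripper_force: 0.0
```

>>> servo_tool:
  commands:
    - [0,0,0,0,0,40,0]
    - [0,0,0,0,0,60,0]
    - [0,0,0,0,0,60,0]
    - [0,0,0,0,0,60,0]

```text
clock: 17.03
tcp_pos: [0.4286, -0.2587, 0.239]
orientation: [-0.496, -3.099, -0.001]
contact_force: [-1.1, -0.5, -0.4]
grip_width: 0.0854
gripper_force: 0.0
```

```bash
python3 - <<'E'
from h import *
o=r.get_obs();print(o["clock"],o["tcp_pos"])
p,d=r.grab_frame("wrist");cv2.imwrite("pics/w6.png",p);W=cloud("wrist",d)
Q=wand(p,W);c=Q[:,:2].mean(0);v=np.linalg.svd(Q[:,:2]-c,full_matrices=False)[2][0];print(np.degrees(np.arctan(v[1]/v[0])))
blobs(red(hsv(p))&(W[...,0]<.58),W)
print("target above bail");go(R.from_rotvec([-.4965,-3.1005,0]).as_matrix(),np.array([.5404,-.1798,.2]))
E
```

```text
17.0333 [ 0.4286 -0.2587  0.239 ]
rect [ 443.1922 -263.6926] 26.65289878845215 147.8073272705078 71.07796478271484 z [0.0643 0.0657 0.0671] 3790
-19.017360211106265
px [317.1553 317.726 ] 219 mean [ 0.5481 -0.2999  0.0625] min [ 0.5372 -0.3138  0.0542] max [ 0.5569 -0.2863  0.0694]
px [418.0705 335.7919] 298 mean [ 0.5256 -0.2113  0.171 ] min [ 0.4409 -0.2193  0.1639] max [ 0.538  -0.2038  0.2859]
target above bail
turn [-0.0692 -0.2302  0.0099] shift [112.6362  78.4358 -37.7516]
```

View pics/w6.png

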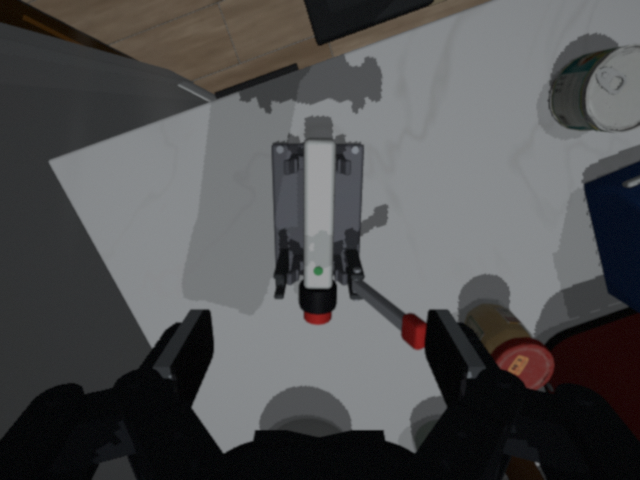

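Wand lies straight in the cradle, nose (317,318); bail still open, tab (415,330). Now go outside the tab with shut fingers.

>>> servo_tool:
  commands:
    - [0,0,0,28,20,0,1]
    - [0,0,0,56,39,-5,1]
    - [0,-0.2,0,84,59,-20,1]
    - [0,-0.2,0,112,78,-38,1]
    - [0,-0.2,0,112,78,-38,1]

```text
clock: 17.5
tcp_pos: [0.5426, -0.1735, 0.1942]
orientation: [-0.482, -3.095, -0.001]
contact_force: [0.9, 1.3, -0.8]
grip_width: 0.0252
gripper_force: 0.0
```

>>> servo_tool:
  commands:
    - [0,0,0,0,0,0,1]
    - [0,0,0,0,0,-30,1]
    - [0,0,0,0,0,-60,1]
    - [0,0,0,0,0,-84,1]
    - [0,0,0,0,0,-84,1]

```text
clock: 17.92
tcp_pos: [0.5351, -0.1805, 0.1114]
orientation: [-0.499, -3.09, 0.0]
contact_force: [-0.6, 0.7, -0.5]
grip_width: 0.0
gripper_force: 0.0
```

```bash
cat >> h.py <<'E'
C=np.array([.4668,-.2711]);ex=np.array([.9488,-.3160]);ey=np.array([.3160,.9488])
def cr(y,tipz,x=.04): return np.r_[C+x*ex+y*ey,tipz-.0345]
def where():
    o=r.get_obs();q=o["tcp_pos"];print(o["clock"],q,"cradle xy",(q[:2]-C)@ex,(q[:2]-C)@ey,"tip z",q[2]+.0345,"F",o["contact_force"],o["grip_width"])
E
python3 - <<'E'
from h import *
where();o=r.get_obs();q=o["tcp_pos"];print("R",o["orientation"])
prev=q
b=9
for y,z in [(60,152),(54,154)]+[(40-84*np.cos(t)+6*np.sin(t)+b,76+84*np.sin(t)+6*np.cos(t)) for t in(1.4,1.2,1.0,.8,.6,.45,.3,.2)]+[(-45,115),(-57,115),(-57,82)]:
    P=cr(y/1000,z/1000);print(round(y),round(z),"step",(P-prev)*1000);prev=P
E
```

```text
17.9167 [ 0.5351 -0.1805  0.1114] cradle xy 0.036165715703745986 0.10750058637558489 tip z 0.14594485565269608 F [-0.5796  0.665  -0.5243] 4.343842691220631e-05
R [-0.499  -3.0899  0.    ]
60 152 step [-11.3669 -46.2732   6.0551]
54 154 step [-1.896  -5.6928  2.    ]
41 160 step [ -4.2232 -12.6803   5.7976]
24 156 step [ -5.2081 -15.6374  -3.3322]
9 150 step [ -4.8951 -14.6976  -6.5401]
-5 140 step [ -4.3869 -13.1719  -9.4872]
-17 128 step [ -3.7039 -11.121  -12.0562]
-24 118 step [ -2.2396  -6.7246 -10.4422]
-29 107 step [ -1.7214  -5.1685 -11.3841]
-32 99 step [-0.8401 -2.5223 -7.9871]
-45 115 step [ -4.0658 -12.2077  16.4314]
-57 115 step [ -3.792  -11.3856   0.    ]
-57 82 step [  0.   0. -33.]
```

>>> servo_tool:
  commands:
    - [0,0,0,-4,-16,2,1]
    - [0,0,0,-8,-31,4,1]
    - [0,0,0,-11,-46,6,1]
    - [0,0,0,-13,-52,8,1]
    - [0,0,0,-17.5,-65,14,1]

```text
clock: 18.33
tcp_pos: [0.522, -0.2454, 0.1305]
orientation: [-0.497, -3.099, -0.002]
contact_force: [0.3, 1.7, 0.5]
grip_width: 0.0002
gripper_force: 0.3
```

```bash
python3 - <<'E'
from h import *
where()
for nm in("scene","top"):
    a,d=r.grab_frame(nm);W=cloud(nm,d)
    m=red(hsv(a))&(abs(W[...,0]-.52)<.06)&(abs(W[...,1]+.25)<.1)&(W[...,2]>.09)
    Q=W[m];print(nm,len(Q),((Q[:,:2].mean(0)-C)@np.stack([ex,ey],1) if len(Q) else 0),Q[:,2].mean() if len(Q) else 0)
E
```

```text
18.3333 [ 0.522  -0.2454  0.1305] cradle xy 0.04429131291098379 0.04181731141559608 tip z 0.1650040650661626 F [0.3429 1.6783 0.4956] 0.0001519739485957155
scene 101 [0.0368 0.0212] 0.17391143161210804
top 0 0 0
```

>>> servo_tool:
  commands:
    - [0,0,0,-7,-16,-8,1]
    - [0,0,0,-13,-30,-15,1]
    - [0,0,0,-18,-43,-24,1]
    - [0,0,0,-22,-54,-36,1]
    - [0,0,0,-24,-60.5,-47,1]

```text
clock: 18.85
tcp_pos: [0.4983, -0.3072, 0.0832]
orientation: [-0.499, -3.1, 0.0]
contact_force: [0.1, -0.2, 1.1]
grip_width: 0.0001
gripper_force: 0.3
```

```bash
python3 - <<'E'
from h import *
where()
a,d=r.grab_frame("scene");W=cloud("scene",d)
m=red(hsv(a))&(abs(W[...,0]-.5)<.08)&(abs(W[...,1]+.29)<.1)&(W[...,2]>.08)
Q=W[m];print(len(Q),(Q[:,:2].mean(0)-C)@np.stack([ex,ey],1),Q[:,2].mean(),Q[:,2].min(),Q[:,2].max())
o=r.get_obs();go(R.from_rotvec(o["orientation"]).as_matrix(),cr(-.030,.102))
E
```

```text
18.85 [ 0.4983 -0.3072  0.0832] cradle xy 0.04130423585914029 -0.024285189891938036 tip z 0.11766994035471656 F [ 0.103  -0.1702  1.1335] 0.0001328838623083952
114 [ 0.0379 -0.0467] 0.12425082406698701 0.11448302968246282 0.13111647100246282
turn [-0. -0. -0.] shift [ -1.4054  -4.8111 -13.6361]
```

>>> servo_tool:
  commands:
    - [0,0,0,-1,-3,-7,1]
    - [0,0,0,-1.5,-5,-14,1]
    - [0,0,0,-1.5,-5,-14,1]
    - [0,0,0,-2,-6,6,1]
    - [0,0,0,-6,-18,8,1]

```text
clock: 19.32
tcp_pos: [0.495, -0.3224, 0.0928]
orientation: [-0.491, -3.103, -0.002]
contact_force: [0.8, -0.6, 0.4]
grip_width: 0.0002
gripper_force: 0.0
```

>>> servo_tool:
  commands:
    - [0,0,0,-4.3,-13,0,1]
    - [0,0,0,-4.3,-13,0,1]
    - [0,0,0,-4.3,-13,-10,1]
    - [0,0,0,-4.3,-13,-20,1]
    - [0,0,0,-4.3,-13,-30,1]

```text
clock: 19.73
tcp_pos: [0.4884, -0.336, 0.0596]
orientation: [-0.495, -3.099, -0.002]
contact_force: [-0.7, 0.1, 0.8]
grip_width: -0.0001
gripper_force: 0.2
```

```bash
python3 - <<'E'
from h import *
where()
a,d=r.grab_frame("scene");W=cloud("scene",d)
m=red(hsv(a))&(abs(W[...,0]-.5)<.1)&(abs(W[...,1]+.32)<.08)&(W[...,2]>.06);l=cv2.connectedComponentsWithStats(m.astype(np.uint8));
blobs(m,W,8)
E
```

```text
19.7333 [ 0.4884 -0.336   0.0596] cradle xy 0.04097685240847928 -0.05477171844036459 tip z 0.09412094173471817 F [-0.6757  0.1187  0.7859] -8.210018408295738e-05
px [419.2923 328.6154] 65 mean [ 0.4814 -0.3378  0.0913] min [ 0.4747 -0.3474  0.085 ] max [ 0.4952 -0.3234  0.105 ]
```

Now press it home in small steps.

>>> servo_tool:
  commands:
    - [0,0,0,-0.5,-2,-4,1]
    - [0,0,0,-0.5,-2,-8,1]
    - [0,0,0,-0.5,-2,-11,1]
    - [0,0,0,-0.5,-2,-11,1]

```text
clock: 20.12
tcp_pos: [0.4874, -0.339, 0.0495]
orientation: [-0.497, -3.099, -0.001]
contact_force: [0.7, -0.1, -0.9]
grip_width: -0.0
gripper_force: 0.0
```

>>> servo_tool:
  commands:
    - [0,0,0,0,0,-1.5,1]
    - [0,0,0,0,0,-2,1]
    - [0,0,0,0,0,-2,1]

```text
clock: 20.37
tcp_pos: [0.4878, -0.3393, 0.0483]
orientation: [-0.497, -3.1, -0.0]
contact_force: [0.1, -0.1, -0.4]
grip_width: 0.0001
gripper_force: 0.0
```

>>> servo_tool:
  commands:
    - [0,0,0,0,0,-1,1]
    - [0,0,0,0,0,-2,1]
    - [0,0,0,0,0,-2,1]
    - [0,0,0,0,0,-2,1]

```text
clock: 20.7
tcp_pos: [0.488, -0.3394, 0.0477]
orientation: [-0.498, -3.101, -0.002]
contact_force: [-3.2, 3.0, 13.8]
grip_width: 0.0
gripper_force: 6.4
```

>>> servo_tool:
  commands:
    - [0,0,0,0,0,-1,1]
    - [0,0,0,0,0,-1,1]
    - [0,0,0,0,0,-1,1]

```text
clock: 20.95
tcp_pos: [0.4881, -0.3394, 0.0474]
orientation: [-0.498, -3.101, -0.002]
contact_force: [-5.6, 5.4, 20.2]
grip_width: -0.0003
gripper_force: 9.9
```

```bash
python3 - <<'E'
from h import *
where()
a,d=r.grab_frame("scene");W=cloud("scene",d)
m=red(hsv(a))&(abs(W[...,0]-.5)<.1)&(abs(W[...,1]+.32)<.08)&(W[...,2]>.05);blobs(m,W,8)
b,_=r.grab_frame("wrist")
cv2.imwrite("pics/c7.png",np.hstack([cv2.resize(a[240:400,320:480],(400,400)),cv2.copyMakeBorder(cv2.resize(b,(400,300)),0,100,0,0,0)]))
E
```

```text
20.95 [ 0.4881 -0.3394  0.0474] cradle xy 0.04181061994794346 -0.058113218814481844 tip z 0.08187162330059539 F [-5.5831  5.3668 20.1848] -0.00031867616448014445
px [417.5962 333.75  ] 52 mean [ 0.4808 -0.3369  0.0775] min [ 0.4746 -0.3481  0.0537] max [ 0.4928 -0.3239  0.0831]
```

View pics/c7.png

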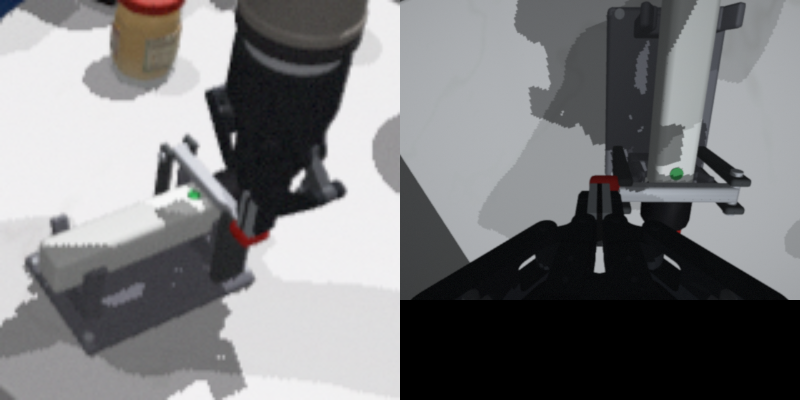

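Bail lies level over the wand with the tab (245,232) under the fingers, hard stop at tip height 82 mm. Retreat and check.

>>> servo_tool:
  commands:
    - [0,0,0,0,0,10,1]
    - [0,0,0,0,0,45,1]
    - [0,0,0,0,0,85,1]
    - [0,0,0,-20,0,120,1]
    - [0,0,0,-40,0,155,1]

```text
clock: 21.47
tcp_pos: [0.4479, -0.3392, 0.2019]
orientation: [-0.495, -3.1, 0.001]
contact_force: [0.2, 0.3, 1.3]
grip_width: 0.0002
gripper_force: 0.0
```

>>> servo_tool:
  commands:
    - [0,0,0,-20,30,10,1]
    - [0,0,0,-20,60,20,1]
    - [0,0,0,-20,80,30,1]
    - [0,0,0,-20,80,30,1]
    - [0,0,0,-20,80,30,1]

```text
clock: 21.88
tcp_pos: [0.4284, -0.2582, 0.2309]
orientation: [-0.493, -3.102, -0.002]
contact_force: [0.6, -1.0, -0.6]
grip_width: -0.0
gripper_force: 0.0
```

```bash
python3 - <<'E'
from h import *
where()
for nm in("wrist","scene"):
    a,d=r.grab_frame(nm);W=cloud(nm,d);L=np.concatenate([(W[...,:2]-C)@np.stack([ex,ey],1),W[...,2:]],-1);print(nm)
    blobs(red(hsv(a))&(abs(L[...,0]-.06)<.06)&(abs(L[...,1])<.09),L,8)
    m=(abs(L[...,0]-.04)<.005)&(L[...,2]>.07)&(L[...,2]<.14)
    for y in range(-65,45,12):
        q=L[m&(abs(L[...,1]-y/1000)<.004)]
        if len(q):print(y,len(q),np.median(q[:,2]))
    if nm=="wrist": wand(a,W);cv2.imwrite("pics/w8.png",a)
E
```

```text
21.8833 [ 0.4284 -0.2582  0.2309] cradle xy -0.04053555235311383 0.00013786865288614944 tip z 0.26536258208253666 F [ 0.6061 -0.9822 -0.639 ] -4.0582604095715466e-05
wrist
px [261.5679 288.4946] 368 mean [ 0.04   -0.0562  0.0814] min [ 0.03   -0.0656  0.0782] max [ 0.0511 -0.0464  0.0835]
-65 53 0.08129033568404137
-53 75 0.08163982109322426
-41 84 0.08037753215966187
-29 101 0.08026752818228583
-17 106 0.0802789279744294
-5 96 0.0801000295665115
7 94 0.07985299593076473
19 100 0.08012435035890869
31 83 0.08018520313743255
rect [ 435.9651 -262.8138] 26.42255210876465 129.4352569580078 71.09419250488281 z [0.0651 0.0665 0.0678] 3637
scene
px [422.7808 312.6027] 73 mean [ 0.0866 -0.009   0.0629] min [ 0.0781 -0.0201  0.0451] max [0.0939 0.0065 0.0734]
px [418.9767 331.3178] 129 mean [ 0.0377 -0.0566  0.0808] min [ 0.0281 -0.0679  0.0455] max [ 0.0507 -0.0441  0.0854]
-65 22 0.08085972702927535
-53 18 0.08278784927311211
-41 20 0.08180584467758556
-29 21 0.08195567567358619
-17 23 0.08168657369366805
-5 24 0.08094311745712313
7 23 0.08187693667697427
19 21 0.08098745757018322
31 19 0.08172808395101117
43 2 0.08138716235006282
```

View pics/w8.png

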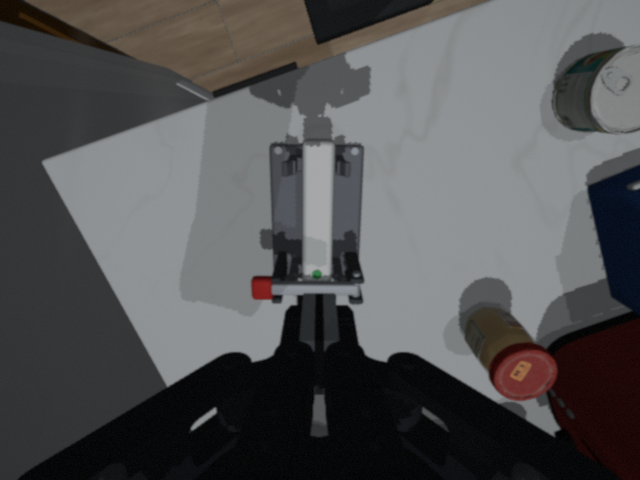

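The bail is level (surface height 80–82 mm all along, tab at (262,288)) and the wand lies in both saddles. The arm is clear of everything, so I'm handing in.

```bash
python3 -c "
from bench import r
print(r.hand_in())"
```

```text
the job is handed in; nothing more can be done
None
```

I pressed the wand onto the green tag at about 5 N for over 1.5 s, laid it back in its cradle and closed the bail fully home; the job is handed in, but no verdict came back.

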